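Close a panel frame with the quick clamp and release it

TASK

The end rail of the small oak frame still stands a few millimetres off its shoulders. Squeeze the quick clamp's trigger, again and again, until its jaws have pressed that rail fully home with no gap left; then press the release lever and slide the clamp's head back well clear of the frame, leaving the closed frame lying between the jaws. Keep the hand off the frame and its glass, and leave the hammer, jar and wood block alone.

Things in the scene. Friction and masses are not known exactly. Their poses are not given: they have to be found in the camera images.
- clamp: One-handed quick bar clamp lying flat, its steel bar (385 long, 19 wide, 6 thick, middle 30 mm above the bench) held by two wooden saddles on a heavy loose steel plate (300 x 430 x 8 mm, 8.5 kg) that stays put in use. Origin: on the bench under the bar's middle line. y runs along the bar to the fixed jaw (bar y = -243 to +142 mm); x points to the side of jaws and frame, handle and trigger to -x.
- fixed_jaw_face (a point): Middle of the fixed jaw's rubber pad face (34 by 34 mm), 80 mm in x from the bar's middle line, at y = 110 mm of the clamp, 30 mm above the bench. Clamp's axes. Never moves on the clamp.
- moving_jaw_face (a point): Middle of the pad face (34 by 34 mm, facing +y) of the black sliding head's jaw, 80 mm in x from the bar's middle line, 30 mm above the bench. Clamp's axes. Handle, trigger and release lever travel with it. The head slides only along y: forward (+y) freely against light friction (3 N); backward it is locked unless the release lever is pressed.
- head (a joint): Position of the sliding head along the bar, m: 0 fully back (pad face at y = -125 mm of the clamp), growing towards the fixed jaw, at most 0.085. A full squeeze of the trigger walks it about 5 mm forward (about 4 while it presses the rail) and it stays there when the trigger is let go. With frame at the fixed jaw and rail home it reads 0.065.
- handle_mid (a point): Middle of the head's pistol handle, 30 mm above the bench. Handle: 88 mm long in x, 22 mm thick in y, 28 mm high (16 to 44 mm above the bench; the plate's top is at 8 mm). It lies 174 mm in -x and 49 mm in -y from moving_jaw_face. Clamp's axes.
- trigger_front (a point): Middle of the front (+y) face of the trigger's finger part (58 mm long in x, 10 thick, 24 high, 18 to 42 mm above the bench), in front of the handle. At rest 45 mm in +y of handle_mid (56 mm over handle's back and trigger's front); fully squeezed about 20 mm nearer (36 mm over all). Its axes turn with the trigger.
- trigger (a joint): Trigger angle, rad: 0 at rest, 0.21 fully squeezed (towards the handle, -y); a spring returns it. Taken from above, fingers closing along y. It takes about 4 N unloaded and about 8 N while the rail is pressed on; 20 to 30 N is a good squeeze. Let it spring well back between squeezes.
- release_tab (a point): Middle of the front (+y) face of the release lever's tab: an upright steel plate, 38 mm long in x, 6 thick, 26 high (17 to 43 mm above the bench), across the front of the head between the bar and the trigger. At rest 113 mm in -x and 6 mm in -y of moving_jaw_face; 19 mm in x either way are tab. Clamp's axes at rest.
- release (a joint): Release lever angle, rad: 0 at rest, 0.15 fully pressed. Press the tab in -y (about 9 mm of travel, 3 to 15 N); a spring returns it. While it is pressed the head is free: pushing the tab further in -y carries the whole head back along the bar.
- frame: Loose oak frame with a leaded glass panel, flat on the clamp's steel plate between the jaws: 130 mm in x, 170 mm in y when closed, 32 mm high, about 0.5 kg. Origin: centre of its underside (of the closed frame), 8 mm above the bench. Axes nearly the clamp's; its end rail is at -y, facing the sliding head. It may stand some mm off the fixed jaw; the clamp pushes it up to it.
- rail_face (a point): Middle of the outer (-y) face of the frame's end rail (130 mm by 24 mm by 32 mm), 24 mm above the bench, the face that the moving jaw presses. Same axes as the frame. It moves with the rail.
- end_rail (a joint): Gap between the end rail and the frame's shoulders, m: 0 fully home. It starts 0.005 to 0.010 open, on tight dowels: it moves only when pressed with about 10 N and stays where it is left.
- hammer_mid (a point): Middle of a hammer lying on the bench, 240 mm long. Bystander.
- jar_mid (a point): Middle of a jar, 64 mm across, 85 mm high, standing on the bench. Bystander.
- block_mid (a point): Middle of a dark wood offcut, 115 by 45 by 28 mm, lying on the bench. Bystander.
Things that resemble listed ones, but are neither listed nor needed, are in the scene too. Leave any blue look-alike of the frame alone.

How it is judged:
By the outcome, as a careful person would: the job done as asked, in the order asked, and still so for the second after the job is handed in, with the robot touching nothing.
It also fails if it takes over 72 s, if anything falls off the work surface, if the arm or the gripper's body presses on something with over 40 N, if the wrist force passes 120 N, or if a joint passes its speed limit or range.

ROBOT

A 7-joint arm with a two-finger parallel gripper is mounted at the origin on the work surface. World frame = base frame: x ahead of the robot, y to its left, z up, the work surface at z = 0. Lengths are in m, angles in rad, forces in N, time in s.
With the tool pointing down it reaches from about 0.425 to 0.925 m from the base axis. Payload 6.8 kg.
Tool frame: the origin (TCP) lies between the finger pads; the fingertips stand 22 mm ahead of it and the grasp point (between the pads) lies 3 mm ahead of it (bot.tip_reach is the distance from the TCP to the fingertips, in m); z points along the fingers, x is the direction in which the jaws open and shut, and the axes are right-handed (so a half turn about z gives the same grasp; the last joint's range is limited). The gripper opens to 85 mm and grips with 20 to 120 N. Pads are 22 mm wide; open, the fingers measure 114 mm over their backs; the gripper's body (76 mm by 85 mm) begins 54 mm behind the grasp point. The pads swing forward as they close: fully open they stand 13 mm farther back than shut.
Start: joints at [-1.293, 0.477, 0.022, 1.555, -0.011, 1.109, -0.083], TCP at [0.254, 0.625, 0.228] pointing down, gripper open.
Joint ranges: [-2.96, 2.96], [-0.34, 2.1], [-1.41, 1.46], [0.24, 2.44], [-1.37, 4.51], [0.17, 1.92], [-2.96, 2.96]. Speed limits (rad/s): [2.39, 2.39, 3.14, 3.14, 3.14, 3.14, 3.14].

INTERFACE

Orientations are given as a unit quaternion [w, x, y, z].
In Python, from station import bot gives the robot as it stands.
- The arm moves only by the tool step_arm, never from a script. Its argument "targets" is a list of rows, each a list of 5 numbers: the shift along the tool's x, y, z in mm, then the turn about the tool's z in degrees, then the closure, from 0 (fully open) to 1 (shut). In form: [[dx, dy, dz, spin, jaw], ...]. A call has 1 to 20 rows; each row is the pose to reach, as a shift and turn from the pose commanded when the call began, along the tool's axes at that moment; what a row does not reach only later rows make up. A row lasts 1/12 s, in which the tool goes at most 41.7 mm and 7.16 degrees, less where a joint would pass 70% of its speed; a pose out of reach is approached as far as the arm can. A call with a gripper value outside its range is refused whole. The fingers move at their own pace and stop on an object; "newtons" is the grip in N (left out, the last holds). Time passes only in rows, so rows that repeat a pose let the fingers close. It gives the time, the measured TCP pose, the force and the opening at its end, in the units of the state.
- bot.get_obs(): the state, without advancing time (a new reading comes with each control period).
- bot.read_camera(name): name is "scene" or "top" or "wrist"; returns a dict with "frame" (420x560x3 uint8, red, green, blue), "z_map" (420x560 float32, m along the optical axis (not along the pixel's ray), 0 where there is no reading), "fov_y" (degrees; the focal length in pixels is half the picture's height over the tangent of half this angle, whatever the lens; pixels are square), "cx", "cy" (the principal point, pixels), "R" (3x3) and "t" (3): a world point X has camera coordinates R X + t. Camera axes: x right, y down, z forward; pixel columns grow to the right and rows downward; lengths in m; the calibration is good to about 2 mm. The wrist camera is an equidistant fisheye: a pixel r from the principal point sees the ray r / f radians off the axis. A picture is of the moment at which its call begins.
- bot.hand_in(): hands the job in, once; it reports no verdict.
The state is a dict: "t": time; "q": joint angles; "joint_vel": joint speeds; "joint_torque": joint torques, N m; "eef_pos": TCP position; "tool_rot": TCP orientation; "contact_force": force on the tool from outside, world axes, zero at the start; "torque": the same for the moment, N m; "gripper_width": opening from 0.0 (shut) to 1.0 (fully open).
Only numpy, scipy, OpenCV 4.12 (cv2) and the standard library are available. Lean on these libraries where they do the work, as an engineer would, in place of code of your own. Each camera call takes 0.05 s, during which the arm holds its last target.

## Working session

There is one attempt and no reset: what is moved stays moved. The work goes in short steps, Python scripts to look and compute and a tool call to move; the robot and the scene stay as the last step left them, time stands still between calls to the robot, and variables do not carry over. Pictures are saved under pics/ and viewed, and the job is handed in when it is done.

Besides the shell and the picture viewer there is one more tool, called by a JSON object that holds its "name" and its "arguments", one argument or row to a line. step_arm: Moves the arm, as the interface text tells. Its arguments: {"type":"object","properties":{"targets":{"type":"array"},"newtons":{"type":"number"}},"required":["targets"]}

```bash
mkdir -p pics; ls; python3 - <<'E'
from station import bot
import cv2
print(bot.get_obs())
for n in ["scene","top"]:
    c=bot.read_camera(n)
    cv2.imwrite(f"pics/{n}0.png",c["frame"][:,:,::-1])
    print(n,c["fov_y"],c["cx"],c["cy"],c["R"],c["t"])
E
```

```text
pics
{'t': 0.0, 'q': array([-1.29309894,  0.47779663,  0.0223164 ,  1.55648827, -0.01153644,
        1.10932754, -0.08308771]), 'joint_vel': array([ 0.00096766,  0.00015284, -0.00088116, -0.00061058, -0.00092008,
        0.00279355,  0.00043325]), 'joint_torque': array([-7.89733258e-04, -5.96428657e+01,  1.60774883e+00, -2.81208497e+01,
        1.24125404e-02,  8.97985505e-03,  2.85627607e-05]), 'eef_pos': array([0.25375793, 0.62480682, 0.22731207]), 'tool_rot': array([ 5.68517819e-04,  8.29536498e-01,  5.58451701e-01, -7.56559712e-04]), 'contact_force': array([-0.71813041, -0.33491978, -0.71872706]), 'torque': array([0.03403163, 0.00573678, 0.02649357]), 'gripper_width': 0.997080707192278}
scene 51.56016715202367 280.2916035864931 205.2908887000903 [[ 0.82719191  0.56160882 -0.01868386]
 [ 0.39919352 -0.61072186 -0.68385915]
 [-0.39547197  0.55822428 -0.72937479]] [-0.44211607 -0.15227812  1.26372884]
top 49.56584456736532 279.57433162961115 210.686711283681 [[ 0.01501172 -0.99967647 -0.02053311]
 [-0.99633869 -0.01322672 -0.08446455]
 [ 0.08416563  0.02172589 -0.9962149 ]] [0.02402779 0.52333879 1.02459111]
```

View pics/scene0.png

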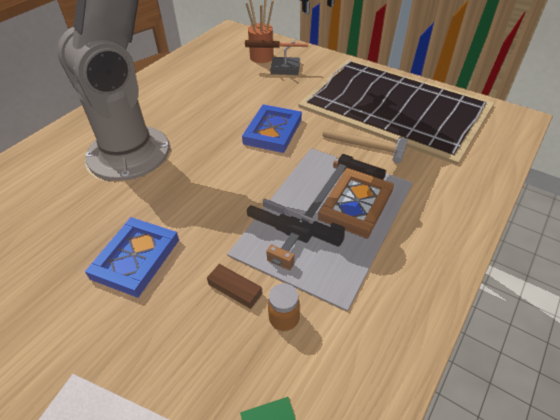

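View pics/top0.png

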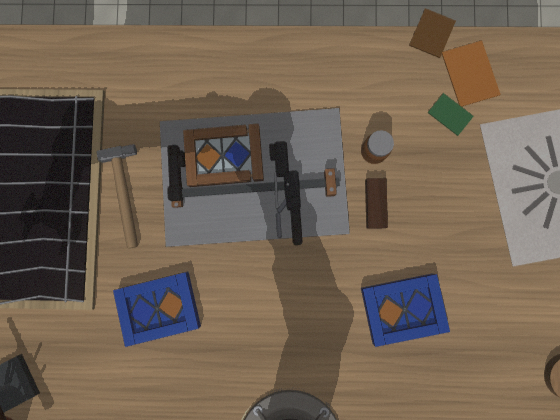

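```bash
cat > h.py <<'E'
import numpy as np,cv2
def cloud(c):
    H,W=c["z_map"].shape; f=H/2/np.tan(np.radians(c["fov_y"]/2))
    v,u=np.mgrid[:H,:W]; z=c["z_map"]
    P=np.stack([(u-c["cx"])/f*z,(v-c["cy"])/f*z,z],-1)
    return (P-c["t"])@c["R"]
def proj(c,X):
    H=c["z_map"].shape[0]; f=H/2/np.tan(np.radians(c["fov_y"]/2))
    p=np.asarray(X)@c["R"].T+c["t"]; return p[...,:2]/p[...,2:]*f+[c["cx"],c["cy"]]
E
python3 - <<'E'
from station import bot
import cv2,numpy as np
from h import *
c=bot.read_camera("top"); np.savez("top0.npz",**c)
P=cloud(c); z=P[...,2]
crop=c["frame"][90:260,150:400,::-1]
cv2.imwrite("pics/topc.png",cv2.resize(crop,None,fx=3.2,fy=3.2,interpolation=cv2.INTER_CUBIC))
zz=np.clip(z[90:260,150:400]/0.06,0,1)*255
cv2.imwrite("pics/topz.png",cv2.applyColorMap(cv2.resize(zz.astype(np.uint8),None,fx=3.2,fy=3.2,interpolation=cv2.INTER_NEAREST),cv2.COLORMAP_JET))
for u,v in [(240,180),(297,235),(290,180),(282,150),(330,180),(175,170),(250,130),(200,230)]: print(u,v,P[v,u].round(4))
E
```

```text
240 180 [0.5906 0.1224 0.0392]
297 235 [ 0.4669 -0.0089  0.0442]
290 180 [0.5907 0.0084 0.0472]
282 150 [0.6595 0.0275 0.0463]
330 180 [ 0.5925 -0.0822  0.0427]
175 170 [0.6115 0.2716 0.0418]
250 130 [0.707  0.1019 0.0394]
200 230 [0.4766 0.2173 0.0052]
```

View pics/topc.png

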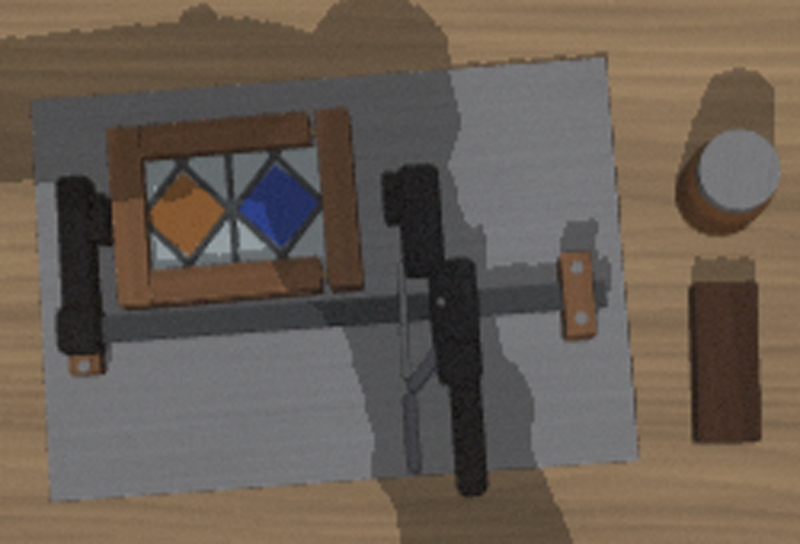

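View pics/topz.png

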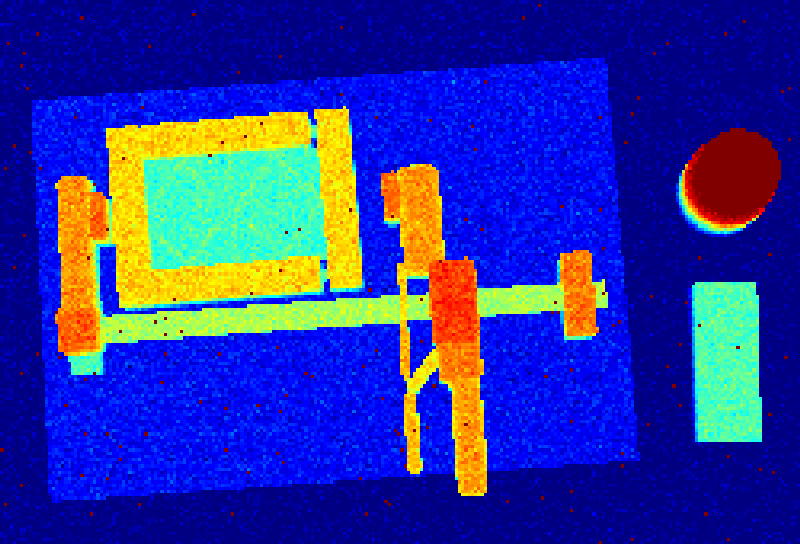

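```bash
cat > fit.py <<'E'
import numpy as np,cv2
from h import *
def rel(P,O,yaw):
    x=np.array([np.cos(yaw),np.sin(yaw)]); y=np.array([-x[1],x[0]])
    d=P[:,:2]-O
    return d@x,d@y
def fit(c,verbose=1):
    P=cloud(c)[90:260,150:400].reshape(-1,3)
    z=P[:,2]
    # bar
    m=(abs(z-0.033)<0.006)
    # bar between head and fixed jaw: seed
    O=np.array([0.59,0.10]);yaw=np.radians(2)
    for it in range(8):
        x,y=rel(P,O,yaw)
        s=(abs(x)<0.014)&(z>0.022)&(z<0.0385)&(y>-0.03)&(y<0.10) if it else (abs(x)<0.02)&(z>0.022)&(z<0.0385)&(y>-0.07)&(y<0.13)
        q=P[s][:,:2]; 
        vx,vy,x0,y0=cv2.fitLine(q.astype(np.float32),cv2.DIST_L1,0,1e-4,1e-4).ravel()
        if vy<0: vx,vy=-vx,-vy
        yaw=np.arctan2(-vx,vy); t=(O-[x0,y0])@[vx,vy]; O=np.array([x0,y0])+t*np.array([vx,vy])
    return P,O,yaw
if __name__=="__main__":
    c=dict(np.load("top0.npz")); P,O,yaw=fit(c)
    print(O,np.degrees(yaw))
    x,y=rel(P,O,yaw);z=P[:,2]
    def st(n,m): print(n,m.sum(),np.percentile(x[m],[1,50,99]).round(4),np.percentile(y[m],[1,50,99]).round(4),z[m].mean().round(4))
    ok=z<0.08
    bar=ok&(abs(x)<0.015)&(z>0.024)
    st("all bar",bar)
    st("fixed jaw pad",ok&(z>.03)&(x>0.05)&(x<0.115)&(y>0.08))
    st("plate",(z>0.005)&(z<0.012)&(x>-.2)&(x<.2))
    for a in np.arange(-0.16,0.13,0.01):
        m=ok&(z>0.024)&(abs(x-a)<0.005)&(y<0.13)
        ys=np.sort(y[m]); 
        if len(ys): 
            br=np.where(np.diff(ys)>0.005)[0]; segs=np.split(ys,br+1)
            print(round(a,3),[(round(s[0],4),round(s[-1],4),len(s)) for s in segs if len(s)>2])
E
python3 fit.py
```

```text
[0.57415198 0.09933795] 4.776253
all bar 1804 [-0.0144 -0.0005  0.0141] [-0.3046 -0.036   0.1843] 0.0362
fixed jaw pad 707 [0.051  0.08   0.1141] [0.0867 0.1494 0.184 ] 0.0411
plate 13289 [-0.1177 -0.0147  0.1781] [-0.219  -0.0408  0.2063] 0.0079
-0.14 [(np.float64(-0.1044), np.float64(-0.0909), 7)]
-0.13 [(np.float64(-0.1074), np.float64(-0.0888), 39)]
-0.12 [(np.float64(-0.108), np.float64(-0.0874), 46), (np.float64(-0.0628), np.float64(-0.0561), 7)]
-0.11 [(np.float64(-0.3052), np.float64(-0.2616), 49), (np.float64(-0.1087), np.float64(-0.088), 41), (np.float64(-0.0632), np.float64(-0.054), 20)]
-0.1 [(np.float64(-0.3065), np.float64(-0.2622), 85), (np.float64(-0.1095), np.float64(-0.0886), 47), (np.float64(-0.0621), np.float64(-0.0547), 18)]
-0.09 [(np.float64(-0.307), np.float64(-0.2628), 85), (np.float64(-0.1079), np.float64(-0.0871), 41), (np.float64(-0.0627), np.float64(-0.0534), 20)]
-0.08 [(np.float64(-0.3078), np.float64(-0.2621), 79), (np.float64(-0.1087), np.float64(-0.0878), 46), (np.float64(-0.0632), np.float64(-0.0539), 20)]
-0.07 [(np.float64(-0.3064), np.float64(-0.
[... 2003 characters left out ...]
np.float64(-0.2685), np.float64(-0.2627), 29), (np.float64(-0.0897), np.float64(-0.0503), 80), (np.float64(-0.0296), np.float64(0.1293), 265)]
0.08 [(np.float64(-0.268), np.float64(-0.2628), 21), (np.float64(-0.09), np.float64(-0.0492), 77), (np.float64(-0.0295), np.float64(0.1287), 267)]
0.09 [(np.float64(-0.2762), np.float64(-0.2665), 13), (np.float64(-0.0888), np.float64(-0.0494), 80), (np.float64(-0.029), np.float64(0.1298), 266)]
0.1 [(np.float64(-0.089), np.float64(-0.0571), 33), (np.float64(-0.0291), np.float64(0.1299), 271)]
0.11 [(np.float64(-0.0281), np.float64(0.1296), 273)]
0.12 [(np.float64(-0.0286), np.float64(0.1293), 338)]
0.13 [(np.float64(-0.0286), np.float64(0.1299), 292)]
```

```bash
cat > mv.py <<'E'
import numpy as np
from scipy.spatial.transform import Rotation as R
from fit import *
O=np.array([0.57415,0.09934]);YAW=np.radians(4.776)
xh=np.array([np.cos(YAW),np.sin(YAW)]);yh=np.array([-xh[1],xh[0]])
def W(x,y,z): return np.r_[O+x*xh+y*yh,z]
def rot(o): 
    q=o["tool_rot"]; return R.from_quat([q[1],q[2],q[3],q[0]]).as_matrix()
def where(o):
    d=o["eef_pos"][:2]-O; M=rot(o); 
    return np.r_[d@xh,d@yh,o["eef_pos"][2]]*1000, np.degrees(np.arctan2(M[1,0],M[0,0]))-np.degrees(YAW)-90
def delta(o,x,y,z):
    M=rot(o); print("delta tool mm",(M.T@(W(x,y,z)-o["eef_pos"])*1000).round(1),"spin",round(where(o)[1],2),"f",o["contact_force"].round(1),"t",o["t"],"gw",o["gripper_width"])
E
python3 - <<'E'
from station import bot
from mv import *
o=bot.get_obs(); print(where(o)); delta(o,-.095,-.081,.13); print(W(-.095,-.081,0))
E
```

```text
(array([-275.42925282,  550.4468723 ,  227.55982412]), np.float64(-26.881329808584837))
delta tool mm [-481.5  446.4   98.3] spin -26.88 f [-0.8  0.1  0.7] t 0.15 gw 0.9972195556069177
[0.48622395 0.01071151 0.        ]
```

{"name": "step_arm", "arguments": {
  "targets": [
    [-35,33,0,-4,0],
    [-70,66,0,-8,0],
    [-105,99,0,-12,0],
    [-140,131,0,-16,0],
    [-175,163,0,-20,0],
    [-210,195,0,-24,0],
    [-245,228,0,-26.9,0],
    [-280,260,0,-26.9,0],
    [-315,292,0,-26.9,0],
    [-350,325,0,-26.9,0],
    [-385,357,0,-26.9,0],
    [-420,390,0,-26.9,0],
    [-450,418,20,-26.9,0],
    [-470,436,40,-26.9,0],
    [-481.5,446.4,60,-26.9,0],
    [-481.5,446.4,80,-26.9,0],
    [-481.5,446.4,98,-26.9,0],
    [-481.5,446.4,98,-26.9,0],
    [-481.5,446.4,98,-26.9,0],
    [-481.5,446.4,98,-26.9,0]
  ]
}}

```text
t: 1.82
eef_pos: [0.4867, 0.0124, 0.1311]
tool_rot: [-0.0, 0.676, 0.736, 0.0]
contact_force: [0.1, -0.0, 1.3]
gripper_width: 0.995
```

```bash
python3 - <<'E'
from station import bot
from mv import *
import cv2
o=bot.get_obs(); print(where(o)); delta(o,-.095,-.081,.04)
c=bot.read_camera("wrist"); cv2.imwrite("pics/w1.png",c["frame"][:,:,::-1])
E
```

```text
(array([-94.39325129, -79.35367191, 131.07798784]), np.float64(0.08338813263786449))
delta tool mm [-1.7 -0.7 91.1] spin 0.08 f [ 0.1 -0.   1.3] t 1.8167 gw 0.995172025711648
```

View pics/w1.png

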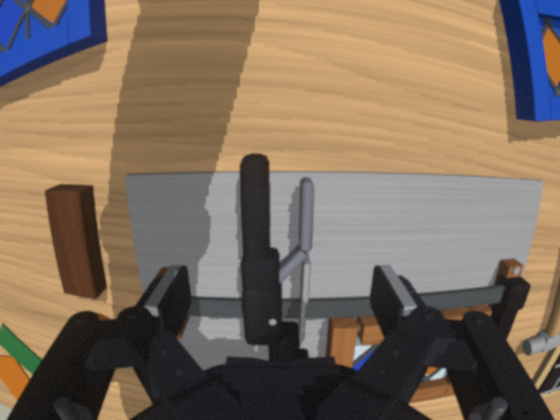

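{"name": "step_arm", "arguments": {
  "targets": [
    [-1.7,-0.7,25,0,0],
    [-1.7,-0.7,50,0,0],
    [-1.7,-0.7,75,0,0],
    [-1.7,-0.7,92,0,0],
    [-1.7,-0.7,96,0,0],
    [-1.7,-0.7,96,0,0.05]
  ],
  "newtons": 25
}}

```text
t: 2.37
eef_pos: [0.486, 0.0108, 0.0346]
tool_rot: [-0.0, 0.676, 0.737, 0.0]
contact_force: [0.8, 0.3, 0.1]
gripper_width: 0.947
```

```bash
python3 - <<'E'
from station import bot
from mv import *
import cv2
o=bot.get_obs(); print(where(o)); delta(o,-.095,-.081,.035)
c=bot.read_camera("wrist"); cv2.imwrite("pics/w2.png",c["frame"][:,:,::-1])
E
```

```text
(array([-95.26466744, -80.93467969,  34.60673322]), np.float64(0.1247768692273894))
delta tool mm [-0.1  0.3 -0.4] spin 0.12 f [0.8 0.3 0.1] t 2.3667 gw 0.9474767107401268
```

View pics/w2.png

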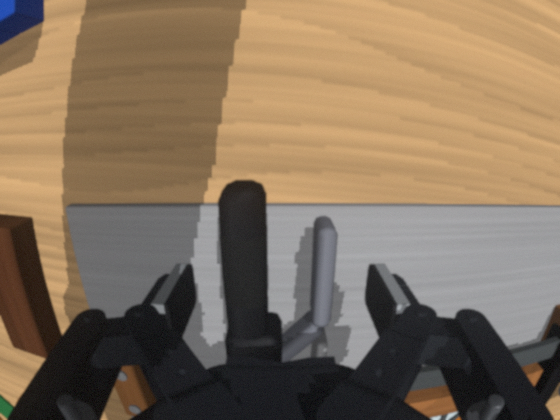

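{"name": "step_arm", "arguments": {
  "targets": [
    [0,0,0,0,0.2],
    [0,0,0,0,0.32],
    [0,0,0,0,0.38],
    [-1,0,0,0,0.44],
    [-2.5,0,0,0,0.5],
    [-4,0,0,0,0.56],
    [-5,0,0,0,0.62],
    [-5,0,0,0,0.62],
    [-5,0,0,0,0.62]
  ],
  "newtons": 25
}}

```text
t: 3.17
eef_pos: [0.487, 0.0051, 0.0375]
tool_rot: [-0.0, 0.677, 0.736, 0.001]
contact_force: [-10.0, 0.2, 37.1]
gripper_width: 0.385
```

```bash
cat > meas.py <<'E'
from station import bot
from mv import *
import sys
o=bot.get_obs(); print(where(o)); delta(o,-.095,-.081,.035)
c=bot.read_camera("top"); P=cloud(c)[90:260,150:400].reshape(-1,3)
x,y=rel(P,O,YAW); z=P[:,2]
def seg(a,w,lo,hi,zm=0.024):
    m=(abs(x-a)<w)&(y>lo)&(y<hi)&(z>zm)&(z<0.07); ys=np.sort(y[m]); return [(round(s[0]*1000,1),round(s[-1]*1000,1),len(s)) for s in np.split(ys,np.where(np.diff(ys)>.003)[0]+1) if len(s)>3]
print("jaw/rail/frame/fixed at .08",seg(.08,.012,-.12,.2))
print("x=.035",seg(.13,.012,-.12,.2))
print("tab x=-.035",seg(-.035,.01,-.12,.05))
if len(sys.argv)>1:
    cv2.imwrite(f"pics/{sys.argv[1]}t.png",cv2.resize(c["frame"][90:260,150:400,::-1],None,fx=3.2,fy=3.2,interpolation=cv2.INTER_CUBIC))
    w=bot.read_camera("wrist"); cv2.imwrite(f"pics/{sys.argv[1]}w.png",w["frame"][:,:,::-1])
E
python3 meas.py s1
```

```text
(array([-94.67051854, -86.6638417 ,  37.47398985]), np.float64(0.02382019459884077))
delta tool mm [ 5.7 -0.3  2.5] spin 0.02 f [-10.    0.2  37.1] t 3.1667 gw 0.38543357553764335
jaw/rail/frame/fixed at .08 [(np.float64(-83.3), np.float64(-42.5), 183), (np.float64(-29.5), np.float64(145.3), 722), (np.float64(148.6), np.float64(184.2), 180)]
x=.035 [(np.float64(-28.7), np.float64(147.4), 817)]
tab x=-.035 []
```

View pics/s1w.png

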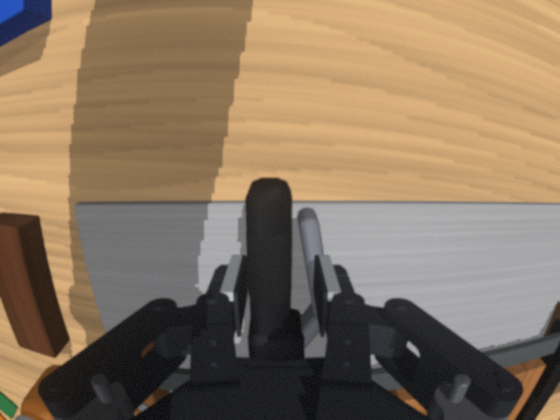

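View pics/s1t.png

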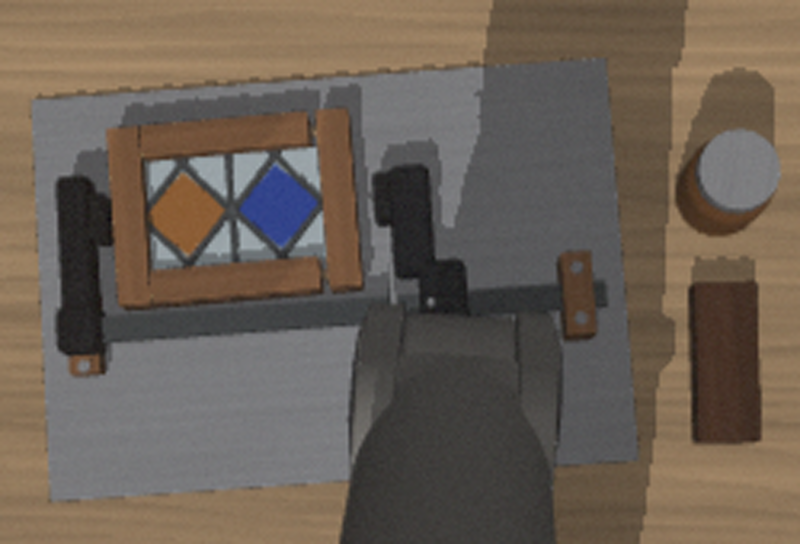

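{"name": "step_arm", "arguments": {
  "targets": [
    [0,0,0,0,0.45],
    [5,0,0,0,0.3],
    [10.5,0,0,0,0.2],
    [10.5,0,0,0,0.2],
    [10.5,0,0,0,0.32],
    [9.5,0,-1,0,0.4],
    [8,0,-2,0,0.48],
    [6.5,0,-2.7,0,0.55],
    [5.5,0,-3.2,0,0.61],
    [5.5,0,-3.2,0,0.62],
    [5.5,0,-3.2,0,0.62]
  ],
  "newtons": 25
}}

```text
t: 4.18
eef_pos: [0.4845, 0.0105, 0.038]
tool_rot: [-0.001, 0.677, 0.736, -0.001]
contact_force: [-6.3, 2.7, 15.0]
gripper_width: 0.381
```

```bash
python3 meas.py s2
```

```text
(array([-96.78326222, -81.07644462,  38.03113215]), np.float64(0.01685631228872353))
delta tool mm [0.1 1.8 3. ] spin 0.02 f [-6.3  2.7 15. ] t 4.1833 gw 0.38077468589509544
jaw/rail/frame/fixed at .08 [(np.float64(-77.1), np.float64(-36.8), 186), (np.float64(-29.5), np.float64(184.4), 908)]
x=.035 [(np.float64(-28.5), np.float64(146.6), 815)]
tab x=-.035 []
```

View pics/s2w.png

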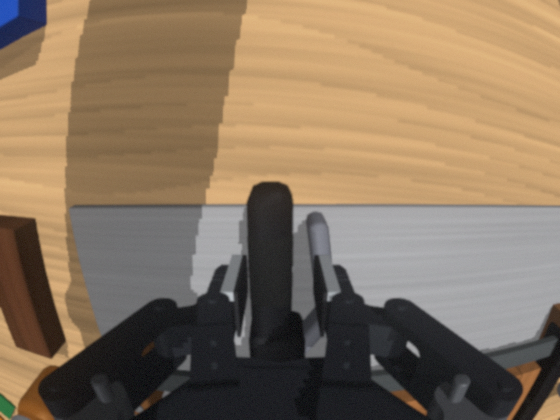

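{"name": "step_arm", "arguments": {
  "targets": [
    [0,0,1,0,0.45],
    [5,0,2.5,0,0.3],
    [10.5,0,3.2,0,0.2],
    [10.5,0,3.2,0,0.2],
    [10.5,0,3,0,0.32],
    [9.5,0,2,0,0.4],
    [8,0,1,0,0.48],
    [6.5,0,0,0,0.55],
    [5.5,0,-0.5,0,0.61],
    [5.5,0,-0.5,0,0.62],
    [5.5,0,0,0,0.45],
    [11,0,2.5,0,0.3],
    [16,0,3.2,0,0.2],
    [16,0,3.2,0,0.2],
    [16,0,3,0,0.32],
    [15,0,2,0,0.4],
    [13.5,0,1,0,0.48],
    [12,0,0,0,0.55],
    [10.5,0,-0.5,0,0.61],
    [10.5,0,-0.5,0,0.62]
  ],
  "newtons": 25
}}

```text
t: 5.95
eef_pos: [0.4851, 0.0188, 0.0383]
tool_rot: [0.001, 0.678, 0.735, -0.0]
contact_force: [0.3, -5.5, 3.8]
gripper_width: 0.382
```

```bash
python3 meas.py s3
```

```text
(array([-95.41897438, -72.87651243,  38.31390296]), np.float64(-0.09071246597882521))
delta tool mm [-8.1  0.4  3.3] spin -0.09 f [ 0.3 -5.5  3.8] t 5.95 gw 0.38180435877064806
jaw/rail/frame/fixed at .08 [(np.float64(-69.4), np.float64(184.2), 1074)]
x=.035 [(np.float64(-27.4), np.float64(147.2), 817)]
tab x=-.035 []
```

View pics/s3t.png

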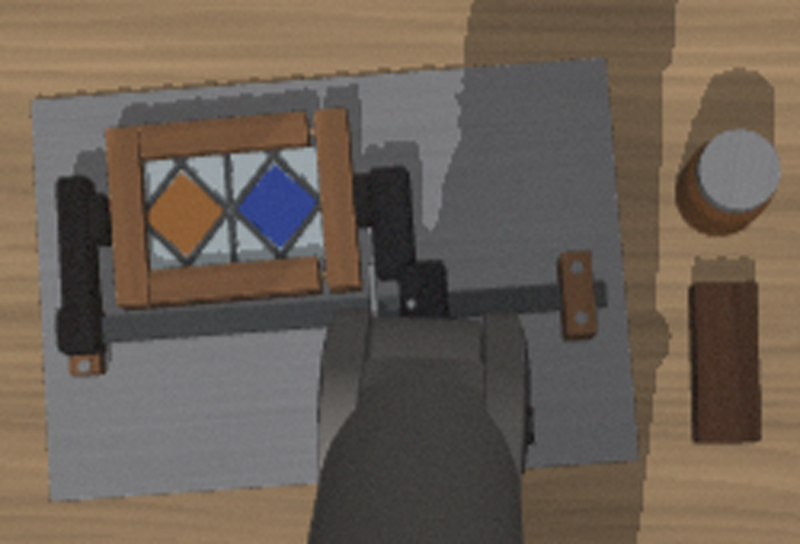

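View pics/s3w.png

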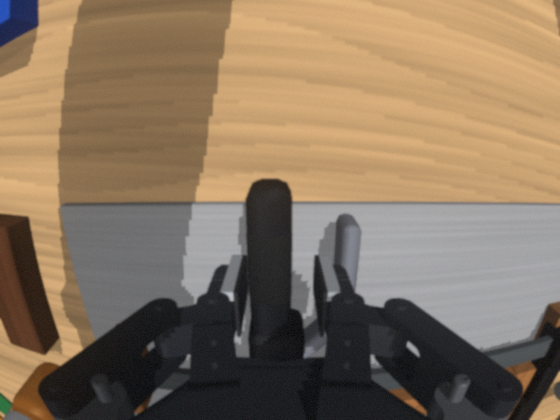

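{"name": "step_arm", "arguments": {
  "targets": [
    [0,0,-5,0,0.6],
    [0,0,-20,0,0.6],
    [0,0,-40,0,0.6],
    [0,0,-50,0,0.6],
    [0,0,-50,0,0.4],
    [0,0,-50,0,0.1],
    [0,0,-50,0,0]
  ]
}}

```text
t: 6.63
eef_pos: [0.4844, 0.0208, 0.0874]
tool_rot: [-0.0, 0.677, 0.736, -0.0]
contact_force: [-0.2, 0.1, 0.0]
gripper_width: 0.811
```

```bash
python3 meas.py s4
```

```text
(array([-95.95895822, -70.78106741,  87.39447583]), np.float64(0.045076356172515375))
delta tool mm [-10.2   1.   52.4] spin 0.05 f [-0.2  0.1  0. ] t 6.6333 gw 0.8112540636272255
jaw/rail/frame/fixed at .08 [(np.float64(-69.4), np.float64(184.1), 1087)]
x=.035 [(np.float64(-27.7), np.float64(147.6), 828)]
tab x=-.035 []
```

View pics/s4w.png

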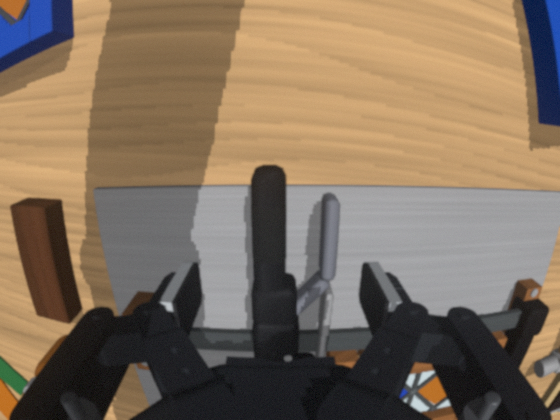

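```bash
cat > wc.py <<'E'
from mv import *
def wcloud(c):
    H,W_=c["z_map"].shape; f=H/2/np.tan(np.radians(c["fov_y"]/2))
    v,u=np.mgrid[:H,:W_]; dx=u-c["cx"];dy=v-c["cy"]; r=np.hypot(dx,dy)+1e-9; th=r/f
    z=c["z_map"]; s=np.tan(th)*z/r
    P=np.stack([dx*s,dy*s,z],-1); P[th>1.4]=np.nan
    return (P-c["t"])@c["R"]
E
python3 - <<'E'
from station import bot
from wc import *
c=bot.read_camera("wrist"); o=bot.get_obs(); print(c["fov_y"],c["cx"],c["cy"],where(o),o["gripper_width"])
P=wcloud(c)
def cl(u,v):
    p=P[v,u]; d=p[:2]-O; return (np.r_[d@xh,d@yh,p[2]]*1000).round(1)
for u,v in [(268,200),(330,220),(330,260),(200,180),(182,280),(195,268),(188,290),(190,300),(370,268),(380,280),(390,300),(375,290),(365,265),(325,310)]: print(u,v,cl(u,v))
print((o["eef_pos"]*1000))
E
python3 - <<'E'
import cv2
im=cv2.imread("pics/s4w.png")[150:380,100:460]; cv2.imwrite("pics/s4wz.png",cv2.resize(im,None,fx=2.2,fy=2.2,interpolation=2))
im=cv2.imread("pics/s3w.png")[150:380,100:460]; cv2.imwrite("pics/s3wz.png",cv2.resize(im,None,fx=2.2,fy=2.2,interpolation=2))
E
```

```text
65.70646984690485 280.1062385419276 209.7311751971624 (array([-96.1109823 , -71.07525691,  87.16072674]), np.float64(0.02042537241064224)) 0.9958749076863724
268 200 [-119.6  -78.6   44. ]
330 220 [-105.9  -40.    41. ]
330 260 [-78.1 -38.5  41.1]
200 180 [-122.7 -131.2   -1.1]
182 280 [-104.9 -112.5  116.4]
195 268 [ -53.  -139.1    6.2]
188 290 [ -95.6 -112.9  109.2]
190 300 [ -90.8 -112.3  110.1]
370 268 [-103.9  -30.1  103. ]
380 280 [-105.5  -29.6  117.2]
390 300 [-105.1  -29.7  132.4]
375 290 [-98.6 -30.  113.9]
365 265 [-57.   -4.3   8.1]
325 310 [-39.  -39.5  42.3]
[484.29048824  20.50928765  87.16072674]
```

View pics/s4wz.png

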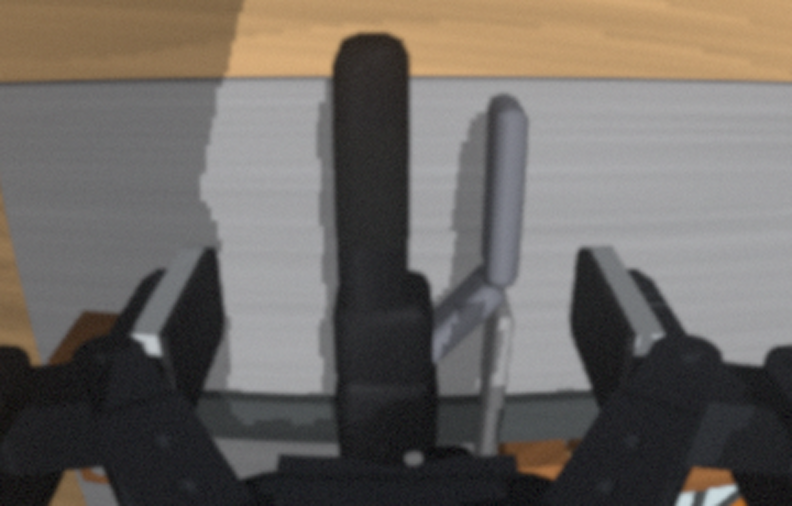

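View pics/s3wz.png

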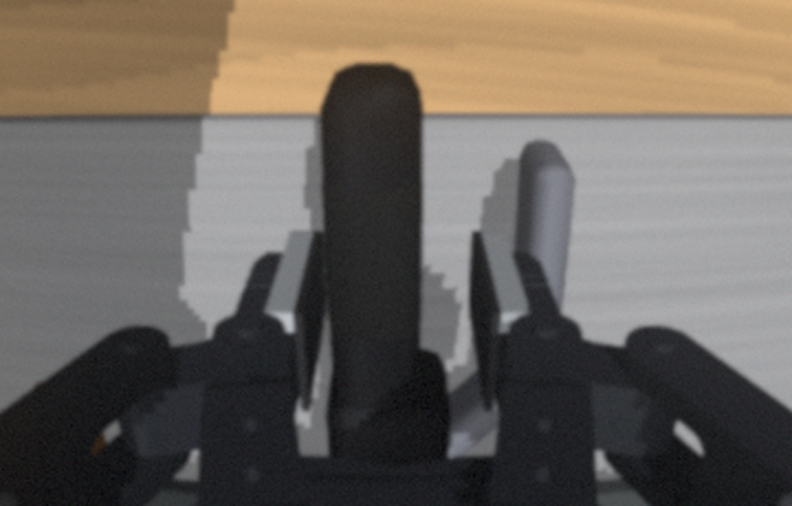

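{"name": "step_arm", "arguments": {
  "targets": [
    [9,1,0,0,0],
    [9,1,20,0,0],
    [9,1,40,0,0],
    [9,1,55,0,0],
    [9,1,55.5,0,0.2],
    [9,1,55.5,0,0.3],
    [9,1,55.5,0,0.3]
  ],
  "newtons": 25
}}

```text
t: 7.37
eef_pos: [0.4855, 0.0299, 0.0329]
tool_rot: [0.0, 0.677, 0.736, 0.0]
contact_force: [0.5, -0.3, -0.6]
gripper_width: 0.699
```

```bash
cat > wl.py <<'E'
from station import bot
from wc import *
import sys
o=bot.get_obs(); w,_=where(o); print("at",w.round(1),"gw mm",round(o["gripper_width"]*85,1),"f",o["contact_force"].round(1),"t",o["t"])
c=bot.read_camera("wrist"); im=c["frame"][150:380,100:460,::-1]; cv2.imwrite(f"pics/{sys.argv[1]}.png",cv2.resize(im,None,fx=2.2,fy=2.2,interpolation=2))
P=wcloud(c).reshape(-1,3); d=P[:,:2]-O; x=d@xh*1000;y=d@yh*1000;z=P[:,2]*1000
for a in (-117,-112):
    m=(abs(x-a)<2)&(z>25)&(z<50); ys=np.sort(y[m]); print(a,[(round(s[0],1),round(s[-1],1),len(s)) for s in np.split(ys,np.where(np.diff(ys)>3)[0]+1) if len(s)>3])
E
python3 wl.py a1
```

```text
at [-94.1 -61.9  32.9] gw mm 59.4 f [ 0.5 -0.3 -0.6] t 7.3667
-117 [(np.float64(-89.5), np.float64(-67.5), 405), (np.float64(-43.8), np.float64(-33.8), 338)]
-112 [(np.float64(-89.7), np.float64(-67.2), 388), (np.float64(-43.9), np.float64(-33.4), 199)]
```

View pics/a1.png

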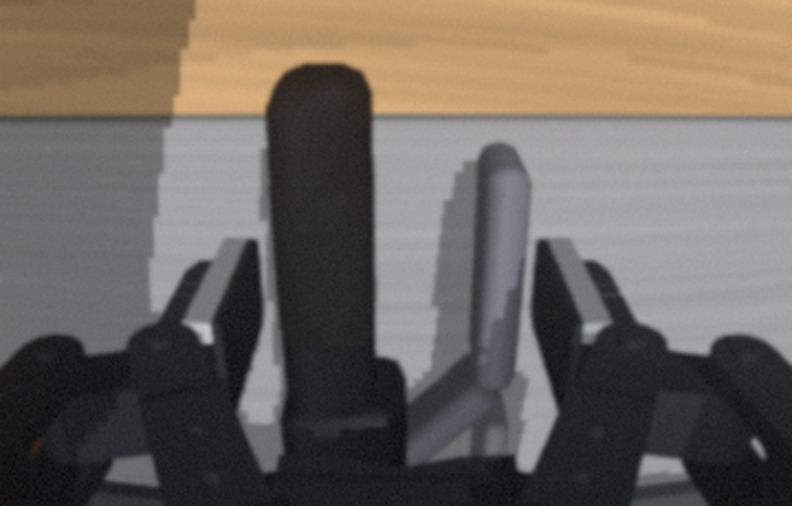

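{"name": "step_arm", "arguments": {
  "targets": [
    [0,0,0,0,0.36],
    [-0.5,0,-0.5,0,0.4],
    [-1.5,0,-1,0,0.43],
    [-2.5,0,-1.5,0,0.46],
    [-2.5,0,-1.5,0,0.46]
  ],
  "newtons": 25
}}

```text
t: 7.83
eef_pos: [0.4853, 0.0273, 0.0345]
tool_rot: [-0.0, 0.677, 0.736, 0.0]
contact_force: [-3.0, -0.3, 7.6]
gripper_width: 0.541
```

```bash
python3 wl.py a2
```

```text
at [-94.5 -64.4  34.5] gw mm 45.9 f [-3.  -0.3  7.6] t 7.8333
-117 [(np.float64(-88.0), np.float64(-66.1), 378), (np.float64(-53.9), np.float64(-44.0), 203)]
-112 [(np.float64(-88.3), np.float64(-65.7), 380), (np.float64(-53.5), np.float64(-43.9), 167)]
```

View pics/a2.png

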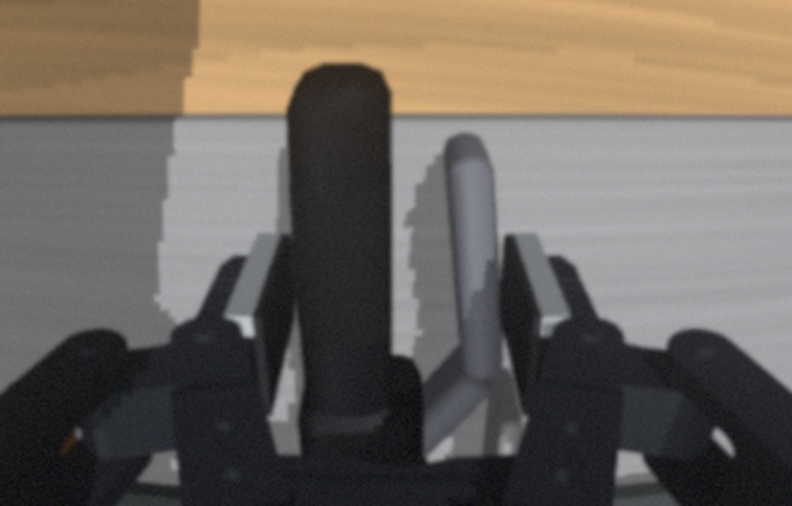

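{"name": "step_arm", "arguments": {
  "targets": [
    [-0.7,0,-0.5,0,0.49],
    [-1.5,0,-1,0,0.52],
    [-2.2,0,-1.3,0,0.55],
    [-3,0,-1.6,0,0.58],
    [-3,0,-1.6,0,0.58]
  ],
  "newtons": 25
}}

```text
t: 8.3
eef_pos: [0.4841, 0.0257, 0.0357]
tool_rot: [-0.002, 0.676, 0.737, -0.0]
contact_force: [-5.3, 4.1, 8.2]
gripper_width: 0.427
```

```bash
python3 wl.py a3
```

```text
at [-95.8 -65.9  35.7] gw mm 36.3 f [-5.3  4.1  8.2] t 8.3
-117 [(np.float64(-84.6), np.float64(-53.0), 542)]
-112 [(np.float64(-84.6), np.float64(-51.9), 535)]
```

View pics/a3.png

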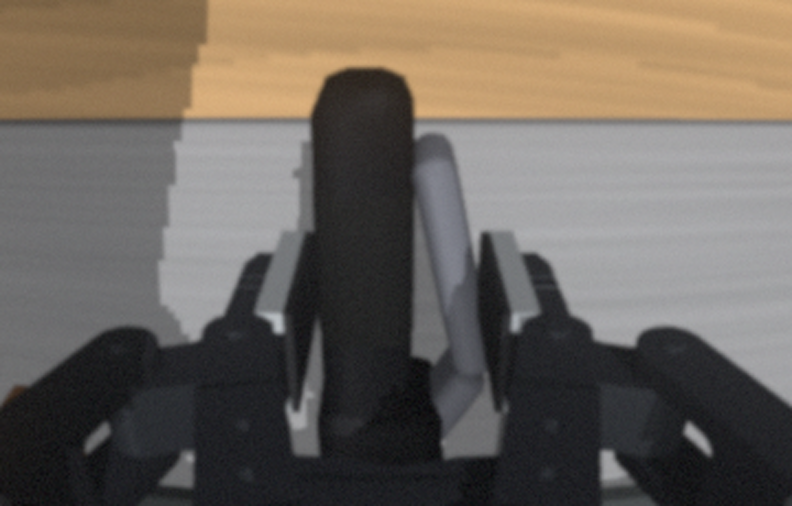

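{"name": "step_arm", "arguments": {
  "targets": [
    [2,0.5,1,0,0.5],
    [5,0.5,2,0,0.4],
    [8,0.5,3,0,0.3],
    [10,0.5,3,0,0.28],
    [10,0.5,3,0,0.28],
    [10,0.5,3,0,0.28]
  ],
  "newtons": 25
}}

```text
t: 8.85
eef_pos: [0.4853, 0.0338, 0.0325]
tool_rot: [0.0, 0.677, 0.736, -0.0]
contact_force: [-0.4, 0.2, 0.2]
gripper_width: 0.717
```

```bash
python3 wl.py a4; python3 meas.py a4m
```

```text
at [-94.  -57.9  32.5] gw mm 61.0 f [-0.4  0.2  0.2] t 8.85
-117 [(np.float64(-85.1), np.float64(-62.9), 392), (np.float64(-39.2), np.float64(-29.4), 337)]
-112 [(np.float64(-85.3), np.float64(-62.6), 402), (np.float64(-39.2), np.float64(-28.9), 196)]
(array([-93.97253684, -57.99090455,  32.57499648]), np.float64(-0.00408620648398994))
delta tool mm [-23.   -1.   -2.4] spin -0.0 f [ 0.5  1.  -0.6] t 8.9 gw 0.7191510716217088
jaw/rail/frame/fixed at .08 [(np.float64(-64.8), np.float64(183.7), 1059)]
x=.035 [(np.float64(-22.5), np.float64(149.3), 816)]
tab x=-.035 []
```

View pics/a4.png

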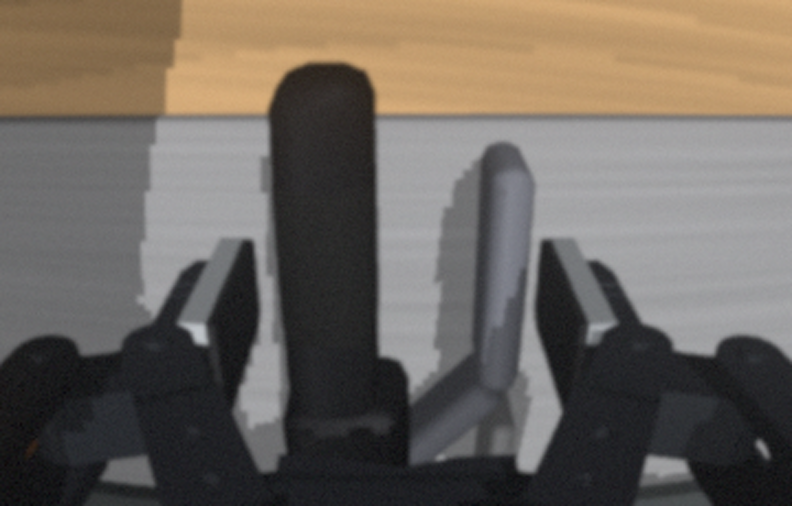

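View pics/a4mt.png

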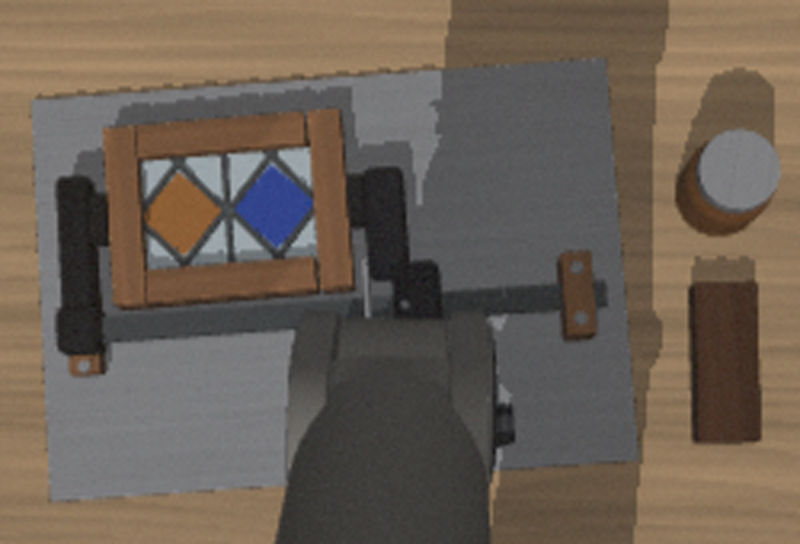

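{"name": "step_arm", "arguments": {
  "targets": [
    [0,0,0,0,0.34],
    [-0.5,0,-0.5,0,0.38],
    [-1.5,0,-1,0,0.42],
    [-2.5,0,-1.5,0,0.46],
    [-3.5,0,-2,0,0.49],
    [-4.5,0,-2.5,0,0.52],
    [-5.3,0,-2.8,0,0.55],
    [-6,0,-3,0,0.58],
    [-6,0,-3,0,0.58],
    [-6,0,-3,0,0.58]
  ],
  "newtons": 25
}}

```text
t: 9.83
eef_pos: [0.4838, 0.0288, 0.0354]
tool_rot: [-0.001, 0.676, 0.737, -0.001]
contact_force: [-5.4, 2.2, 7.4]
gripper_width: 0.424
```

```bash
python3 wl.py b1; python3 meas.py b1m
```

```text
at [-95.9 -62.8  35.4] gw mm 36.0 f [-5.4  2.2  7.4] t 9.8333
-117 [(np.float64(-81.9), np.float64(-49.4), 549)]
-112 [(np.float64(-82.1), np.float64(-48.3), 537)]
(array([-95.89769535, -62.80791896,  35.42336444]), np.float64(0.20833345528525626))
delta tool mm [-18.2   0.8   0.4] spin 0.21 f [-5.9  2.   6.8] t 9.8833 gw 0.42530191695990266
jaw/rail/frame/fixed at .08 [(np.float64(-61.6), np.float64(184.0), 1043)]
x=.035 [(np.float64(-20.1), np.float64(149.3), 812)]
tab x=-.035 []
```

View pics/b1.png

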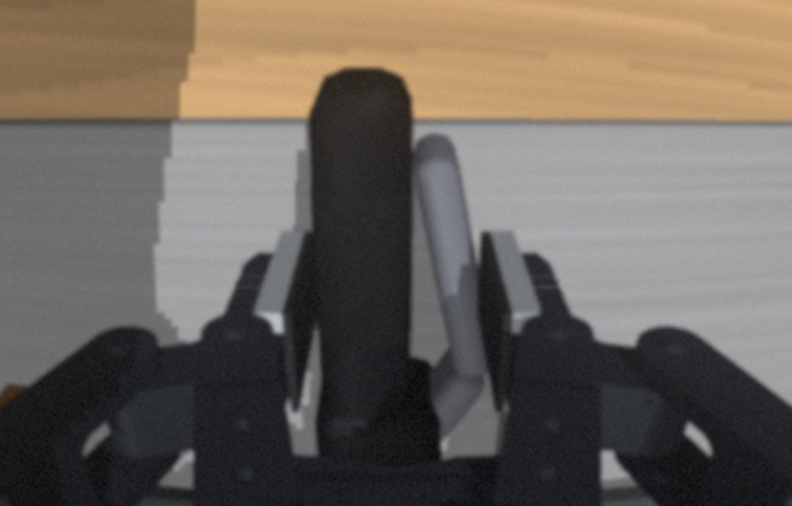

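View pics/b1mt.png

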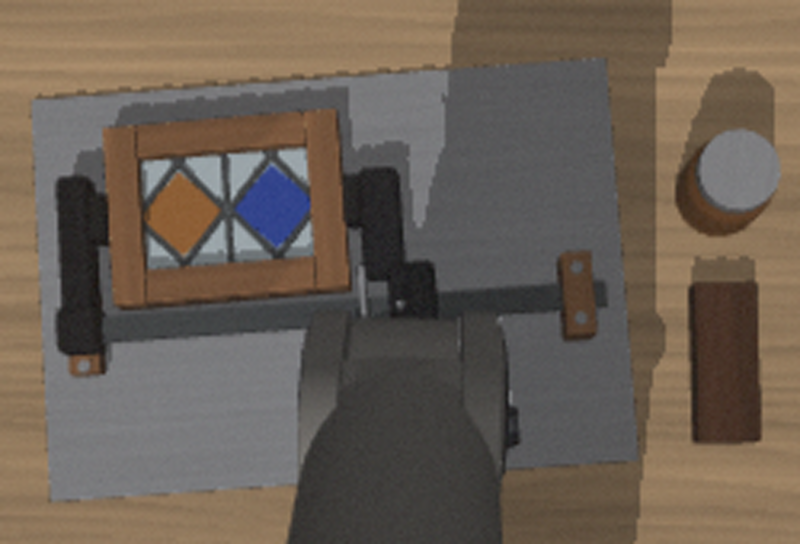

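{"name": "step_arm", "arguments": {
  "targets": [
    [2,0.5,1,0,0.5],
    [5,0.5,2,0,0.4],
    [8,0.5,3,0,0.3],
    [9.5,0.5,3,0,0.28],
    [9.5,0.5,3,0,0.28],
    [9.5,0.5,3,0,0.28],
    [9.5,0.5,3,0,0.34],
    [8.5,0.5,2.5,0,0.38],
    [7,0.5,2,0,0.42],
    [5.5,0.5,1.5,0,0.46],
    [4.5,0.5,1,0,0.49],
    [3.5,0.5,0.5,0,0.52],
    [2,0.5,0.2,0,0.55],
    [1,0.5,0,0,0.58],
    [0.5,0.5,0,0,0.58],
    [0.5,0.5,0,0,0.58]
  ],
  "newtons": 28
}}

```text
t: 11.32
eef_pos: [0.4836, 0.0299, 0.0353]
tool_rot: [-0.002, 0.676, 0.737, -0.001]
contact_force: [-7.0, 3.7, 7.0]
gripper_width: 0.448
```

```bash
python3 wl.py b2; python3 meas.py b2m
```

```text
at [-96.  -61.7  35.3] gw mm 38.1 f [-7.   3.7  7. ] t 11.3167
-117 [(np.float64(-81.8), np.float64(-59.8), 380), (np.float64(-56.7), np.float64(-47.0), 185)]
-112 [(np.float64(-81.9), np.float64(-59.7), 365), (np.float64(-56.0), np.float64(-45.8), 159)]
(array([-95.98090107, -61.69251661,  35.30152256]), np.float64(0.23071174198032907))
delta tool mm [-19.3   0.9   0.3] spin 0.23 f [-6.5  3.9  8.7] t 11.3667 gw 0.4496137861165522
jaw/rail/frame/fixed at .08 [(np.float64(-61.1), np.float64(183.8), 1049)]
x=.035 [(np.float64(-20.0), np.float64(149.7), 815)]
tab x=-.035 []
```

View pics/b2.png

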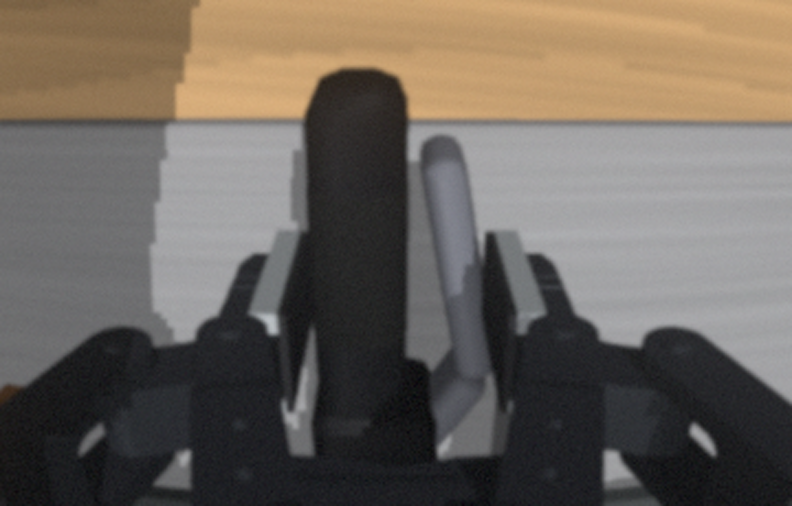

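{"name": "step_arm", "arguments": {
  "targets": [
    [2,0,1,0,0.5],
    [5,0,1,0,0.4],
    [8,0,1,0,0.3],
    [9,0,1,0,0.26],
    [9,0,1,0,0.26],
    [9,0,-20,0,0.26],
    [9,0,-45,0,0.26],
    [9,0,-60,0,0.26],
    [9,0,-60,0,0.6],
    [9,0,-60,0,1],
    [9,0,-60,0,1],
    [9,0,-60,0,1],
    [9,0,-60,0,1]
  ],
  "newtons": 25
}}

```text
t: 12.55
eef_pos: [0.4848, 0.0374, 0.0947]
tool_rot: [-0.0, 0.677, 0.736, -0.001]
contact_force: [-0.2, -0.7, 0.5]
gripper_width: 0.029
```

```bash
python3 meas.py c1; python3 - <<'E'
from station import bot
from mv import *
delta(bot.get_obs(),-.035,-.008,.095)
E
```

```text
(array([-94.19555104, -54.27667106,  94.67687605]), np.float64(0.012444473657183153))
delta tool mm [-26.7  -0.7  59.7] spin 0.01 f [-0.2 -0.7  0.5] t 12.55 gw 0.029257256976270563
jaw/rail/frame/fixed at .08 [(np.float64(-62.0), np.float64(184.2), 1049)]
x=.035 [(np.float64(-20.2), np.float64(149.3), 815)]
tab x=-.035 []
delta tool mm [46.2 59.  -0.2] spin 0.01 f [ 0.6  0.6 -0.3] t 12.65 gw -0.00253892875885236
```

View pics/c1w.png

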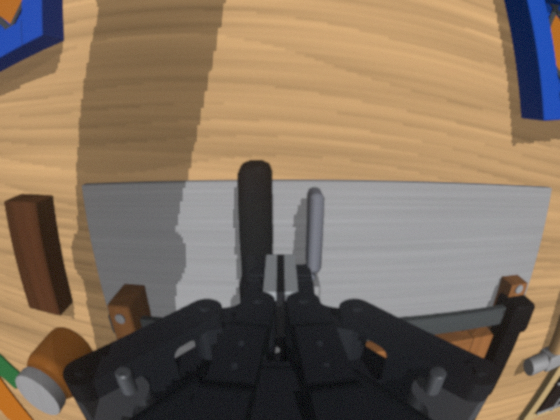

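{"name": "step_arm", "arguments": {
  "targets": [
    [15,20,0,0,1],
    [30,40,0,0,1],
    [42,55,0,0,1],
    [46,59,0,0,1],
    [46,59,15,0,1],
    [46,59,28,0,1],
    [46,59,30,0,1],
    [46,59,30,0,1]
  ]
}}

```text
t: 13.32
eef_pos: [0.5391, 0.0876, 0.0646]
tool_rot: [-0.001, 0.677, 0.736, -0.001]
contact_force: [0.2, 0.4, 0.6]
gripper_width: 0.001
```

```bash
python3 wl.py c2; python3 - <<'E'
from station import bot
from mv import *
o=bot.get_obs();delta(o,-.035,-.008,.037)
E
```

```text
at [-35.9  -8.8  64.6] gw mm 0.1 f [0.2 0.4 0.6] t 13.3167
-117 [(np.float64(-80.4), np.float64(-59.8), 311), (np.float64(-35.5), np.float64(-26.2), 109)]
-112 [(np.float64(-80.4), np.float64(-59.6), 318), (np.float64(-36.2), np.float64(-25.9), 161)]
delta tool mm [ 0.7  0.2 28.4] spin -0.01 f [0.1 0.3 0.2] t 13.3667 gw 0.0003885233053482444
```

View pics/c2.png

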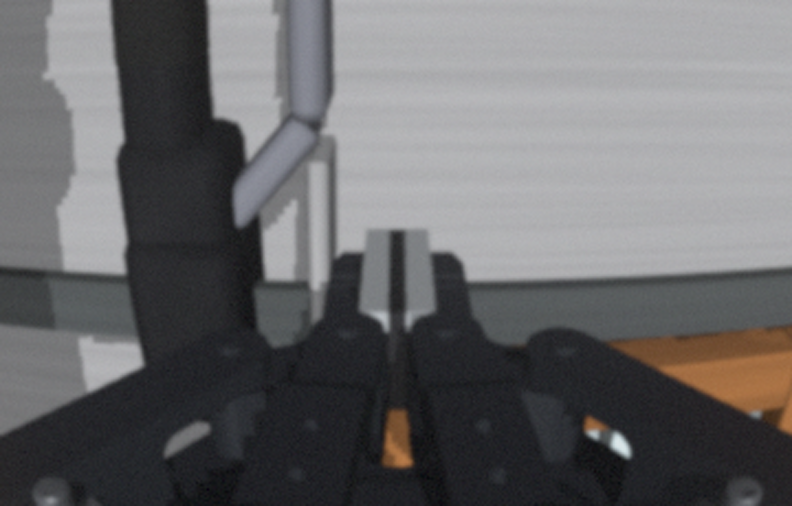

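{"name": "step_arm", "arguments": {
  "targets": [
    [0,0,14,0,1],
    [0,0,27,0,1],
    [-2,0,28,0,1],
    [-5,0,28,0,1],
    [-8,0,28,0,1],
    [-11,0,28,0,1],
    [-13,0,28,0,1],
    [-13,0,28,0,1]
  ]
}}

```text
t: 14.03
eef_pos: [0.542, 0.0751, 0.0383]
tool_rot: [0.0, 0.677, 0.736, 0.001]
contact_force: [-0.5, 1.9, 0.2]
gripper_width: 0.0
```

```bash
python3 wl.py c3;  python3 meas.py c3m
```

```text
at [-34.1 -21.5  38.3] gw mm 0.0 f [-0.5  1.9  0.2] t 14.0333
-117 [(np.float64(-80.7), np.float64(-59.9), 445), (np.float64(-36.0), np.float64(-26.5), 135)]
-112 [(np.float64(-80.8), np.float64(-59.7), 458), (np.float64(-36.1), np.float64(-26.2), 210)]
(array([-34.02841961, -21.09982853,  38.18298583]), np.float64(-0.003384646476689568))
delta tool mm [-59.9 -61.    3.1] spin -0.0 f [ 0.1  1.5 -0.1] t 14.0833 gw 0.0018706314183456845
jaw/rail/frame/fixed at .08 [(np.float64(-62.1), np.float64(35.0), 147), (np.float64(39.7), np.float64(48.6), 8), (np.float64(71.7), np.float64(184.4), 456)]
x=.035 [(np.float64(-20.1), np.float64(149.9), 819)]
tab x=-.035 [(np.float64(-82.8), np.float64(-59.0), 35)]
```

View pics/c3.png

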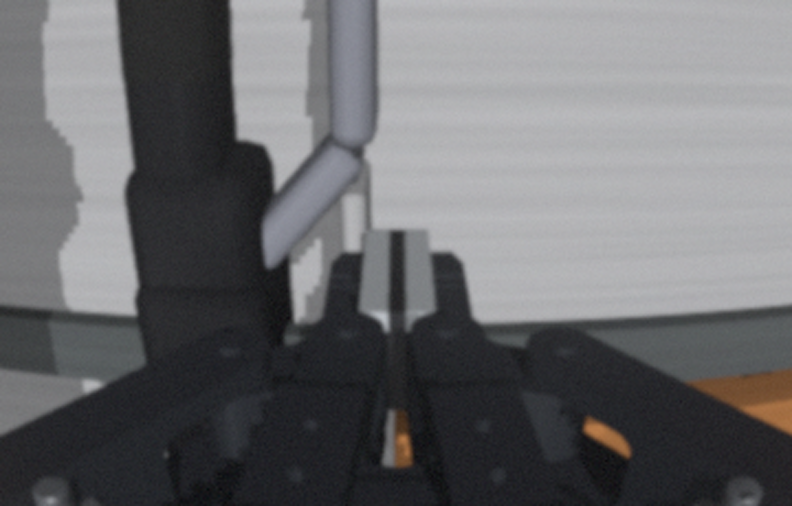

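{"name": "step_arm", "arguments": {
  "targets": [
    [-2,0,0,0,1],
    [-4,0,0,0,1],
    [-6,0,0,0,1],
    [-8,0,0,0,1],
    [-10,0,0,0,1],
    [-12,0,0,0,1],
    [-12,0,0,0,1]
  ]
}}

```text
t: 14.77
eef_pos: [0.5425, 0.063, 0.0376]
tool_rot: [0.0, 0.677, 0.736, -0.0]
contact_force: [-1.0, 3.0, 1.7]
gripper_width: -0.0
```

```bash
python3 wl.py c4;  python3 meas.py c4m
```

```text
at [-34.5 -33.6  37.6] gw mm -0.0 f [-1.   3.   1.7] t 14.7667
-117 [(np.float64(-88.7), np.float64(-66.5), 451), (np.float64(-42.4), np.float64(-33.2), 144)]
-112 [(np.float64(-88.2), np.float64(-66.4), 456), (np.float64(-42.9), np.float64(-32.7), 215)]
(array([-34.50196633, -33.44077101,  37.61343283]), np.float64(-0.008625840794422857))
delta tool mm [-47.6 -60.5   2.6] spin -0.01 f [-0.7  2.   2. ] t 14.8167 gw -0.00234322751074459
jaw/rail/frame/fixed at .08 [(np.float64(-68.0), np.float64(-28.6), 81), (np.float64(-20.7), np.float64(28.0), 67), (np.float64(57.8), np.float64(184.0), 545)]
x=.035 [(np.float64(-20.1), np.float64(149.6), 812)]
tab x=-.035 [(np.float64(-88.6), np.float64(-74.7), 15)]
```

View pics/c4.png

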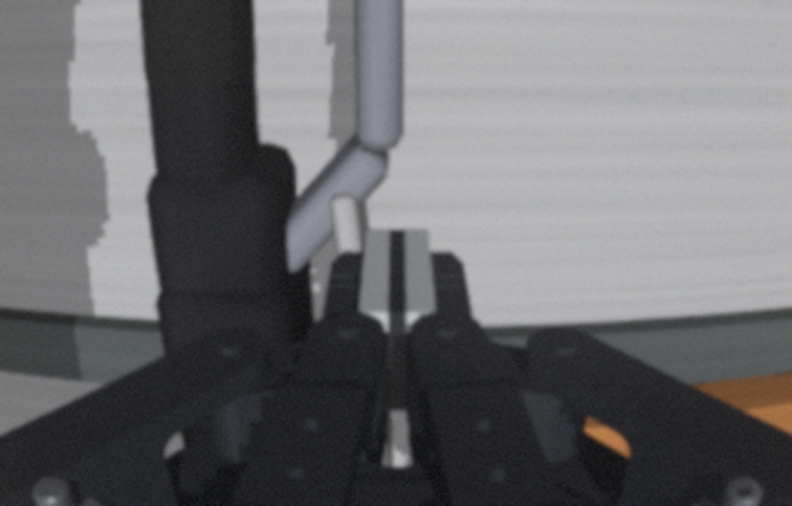

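{"name": "step_arm", "arguments": {
  "targets": [
    [-4,0,0,0,1],
    [-8,0,0,0,1],
    [-12,0,0,0,1],
    [-16,0,0,0,1],
    [-20,0,0,0,1],
    [-24,0,0,0,1],
    [-28,0,0,0,1],
    [-32,0,0,0,1],
    [-36,0,0,0,1],
    [-40,0,0,0,1],
    [-43,0,0,0,1],
    [-45,0,0,0,1],
    [-45,0,0,0,1]
  ]
}}

```text
t: 16.0
eef_pos: [0.5463, 0.0179, 0.0376]
tool_rot: [0.0, 0.677, 0.736, -0.0]
contact_force: [-0.5, 1.7, 1.7]
gripper_width: 0.004
```

```bash
python3 wl.py c5;  python3 meas.py c5m
```

```text
at [-34.5 -78.8  37.6] gw mm 0.3 f [-0.5  1.7  1.7] t 16.0
-117 [(np.float64(-134.0), np.float64(-112.3), 455), (np.float64(-88.5), np.float64(-78.8), 142)]
-112 [(np.float64(-133.0), np.float64(-112.3), 456), (np.float64(-88.5), np.float64(-78.8), 206)]
(array([-34.47605967, -78.44901311,  37.57331906]), np.float64(-0.007354034676467336))
delta tool mm [ -2.6 -60.5   2.6] spin -0.01 f [-0.4  2.6  1.6] t 16.05 gw -0.0013581940358321546
jaw/rail/frame/fixed at .08 [(np.float64(-113.8), np.float64(-74.3), 96), (np.float64(-17.6), np.float64(184.1), 831)]
x=.035 [(np.float64(-20.4), np.float64(149.3), 808)]
tab x=-.035 []
```

View pics/c5mt.png

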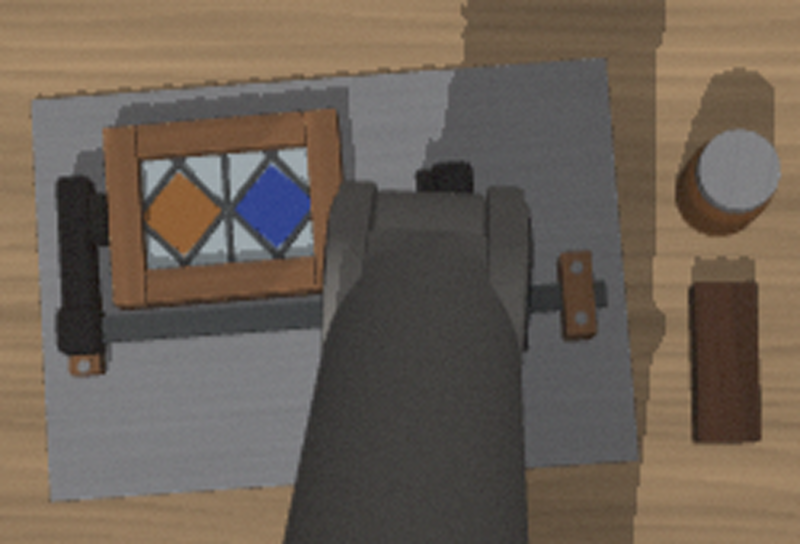

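{"name": "step_arm", "arguments": {
  "targets": [
    [3,0,0,0,1],
    [6,0,0,0,1],
    [10,0,0,0,1],
    [14,0,0,0,1],
    [16,0,-2,0,1],
    [16,0,-20,0,1],
    [16,0,-50,0,1],
    [16,0,-90,0,1],
    [16,-10,-130,0,1],
    [16,-40,-160,0,1],
    [16,-60,-180,0,1],
    [16,-60,-180,0,1],
    [16,-60,-180,0,1]
  ]
}}

```text
t: 17.23
eef_pos: [0.4852, 0.0297, 0.219]
tool_rot: [0.001, 0.677, 0.736, 0.002]
contact_force: [-0.0, 0.6, -0.0]
gripper_width: 0.0
```

```bash
python3 meas.py d1; python3 - <<'E'
from station import bot
import cv2
c=bot.read_camera("scene");cv2.imwrite("pics/d1s.png",cv2.resize(c["frame"][100:340,180:480,::-1],None,fx=2.5,fy=2.5,interpolation=2))
E
```

```text
(array([-94.43203365, -61.9653362 , 218.98276017]), np.float64(0.029962591304936836))
delta tool mm [-19.2  -1.1 184. ] spin 0.03 f [-0.   0.6 -0. ] t 17.2333 gw 0.00014729917263997698
jaw/rail/frame/fixed at .08 [(np.float64(-113.8), np.float64(-73.5), 184), (np.float64(-21.0), np.float64(184.1), 866)]
x=.035 [(np.float64(-20.1), np.float64(149.7), 805)]
tab x=-.035 []
```

View pics/d1t.png

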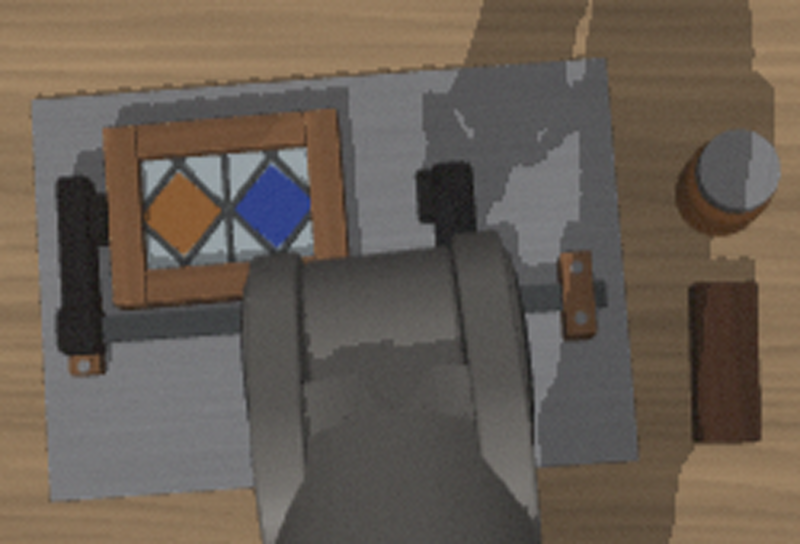

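View pics/d1s.png

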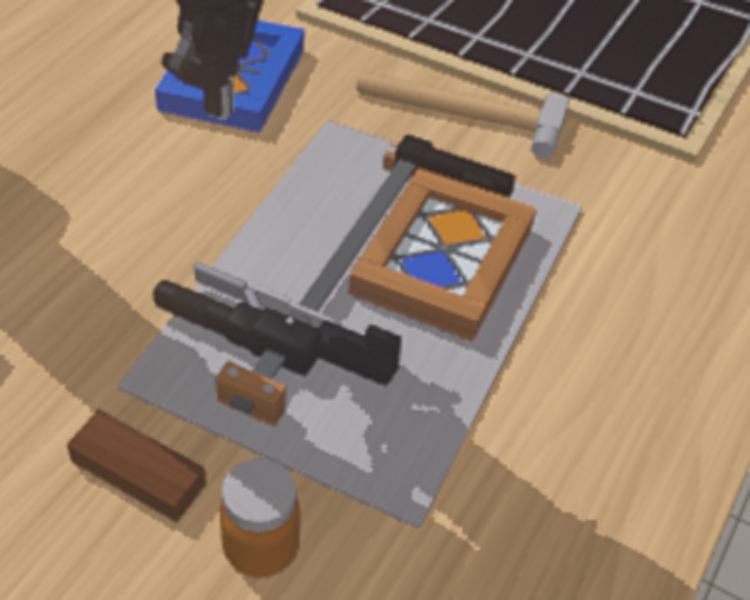

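```bash
python3 -c "
from station import bot
print(bot.hand_in())"
```

```text
the job is handed in; nothing more can be done
None
```

The end rail is pressed home with no visible gap, and the clamp head is slid back with its pad about 53 mm clear of the rail. The closed frame is lying between the jaws, and I handed the job in at 17 s.

- **Squeezing:** I made seven squeezes in all. The first closed the trigger fully. In the next three I over-closed the gripper, so the front finger slipped into the gap between trigger and handle. Part of that advance probably came from the back finger pushing the handle. I lifted out, re-gripped lower and finished with three proper squeezes.
- **Rail home:** On the last squeeze, at 28 N, the trigger stopped at 38 mm and the head did not move. The frame measured about 170 mm end to end, its closed length.
- **Release:** I pressed the release tab with closed fingers (about 3 N measured) and carried the head back. It now stands about 12 mm from fully back.
- **Last checks:** The final pictures show the rail still closed and the jar, block and hammer where they were. The hand never went onto the frame or its glass. The highest force I read was about 39 N, nearly all of it lifting force on the fingers during the first squeeze. Forces were only read at the end of each move, so a brief peak in between could have been missed.

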